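# Fit the tube rotor on the splined spindle of the bench centrifuge

## Robot

A 6-joint arm with a two-finger parallel gripper is mounted at the origin on a cart in front of the work surface, level with it; the furniture and walls round the work are solid. World frame = base frame: x ahead of the robot, y to its left, z up, the work surface at z = 0. Lengths are in m, angles in rad, forces in N, time in s.
With the tool pointing down it reaches from about 0.3 to 0.775 m from the base axis. Payload 14.6 kg.
Tool frame: the origin (TCP) lies on the front face of the gripper's body, between the roots of the fingers; the fingertips stand 97 mm ahead of it and the grasp point (between the pads) lies 78 mm ahead of it; z points along the fingers, y is the line along which they close (so a half turn about z gives the same grasp; the last joint's range is limited). The gripper opens to 94 mm and grips with 3 to 60 N. Pads are 16 mm wide; open, the fingers measure 119 mm over their backs; the gripper's body (75 mm by 177 mm) begins 78 mm behind the grasp point.
Start: joints at [-1.32, 0.3, 1.521, -0, 1.321, -0.067], TCP at [0.172, -0.522, 0.303] pointing down, gripper open.
Joint ranges: [-3.03, 3.03], [-0.79, 2.21], [0.23, 2.52], [-1.04, 4.18], [0, 3.07], [-2.55, 2.55]. Speed limits (rad/s): [2.22, 2.22, 2.57, 3.14, 3.14, 3.14].

## Interface

Orientations are given as a unit quaternion [w, x, y, z].
In Python, from plant import robot gives the robot as it stands. The module is installed in compiled form; this text tells all that it offers.
- The arm moves only by the shell command python3 -m creep 'ROWS' [FORCE]. ROWS is JSON, a list of rows, each a list of 3 entries, a list of its own where there are three numbers: the shift along the tool's x, y, z normalised to -1 to 1, where 1 is 0.025 m, then the turn, a rotation vector about the tool's x, y, z normalised to -1 to 1, where 1 is 90 degrees, then the gripper command: -1 is shut, 1 is fully open, values between are in proportion. A call has 1 to 10 rows; each row shifts and turns the commanded pose from where the row before left it, along the tool's axes as they then stand; what a row does not reach is not made up. A row lasts 1/10 s, in which the tool goes at most 50 mm and 8.59 degrees, less where a joint would pass 70% of its speed; a pose out of reach is approached as far as the arm can. A call with a number of a shift or a turn outside -1 to 1 is refused whole. A call with a gripper value outside its range is refused whole. The fingers move at their own pace and stop on an object; FORCE is the grip in N (left out, the last holds). Time passes only in rows, so rows that do not move let the fingers close. It gives the time, the measured TCP pose, the force, the opening and the grip force at its end, in the units of the state.
- robot.get_state(): the state, without advancing time (a new reading comes with each control period).
- robot.grab_frame(name): name is "scene" or "top"; returns the picture (400x640x3 uint8, red, green, blue); there is no depth.
- robot.calibration(name): a dict with "fx", "fy", "cx", "cy" (pixels), "extrinsics" (4x4, takes a point from world to camera coordinates). Camera axes: x right, y up, looking along -z (the intrinsics and any distortion apply to the point x, -y, -z); pixel columns grow to the right and rows downward; lengths in m; the calibration is good to about 2 mm. A picture is of the moment at which its call begins. calibration takes no time and is no camera call.
- robot.hand_in(): hands the job in; it is judged then, once.
The state is a dict: "time_s": time; "joints": joint angles; "qd": joint speeds; "effort": joint torques, N m; "tool_pos": TCP position; "tcp_rot": TCP orientation; "force": force on the tool from outside, world axes, zero at the start; "wrist_torque": the same for the moment, N m; "width": finger opening in m; "grasp_force": force on a finger pad.
Only numpy, scipy, OpenCV 4.12 (cv2) and the standard library are available. Lean on these libraries where they do the work, as an engineer would, in place of code of your own. Each camera call takes 0.05 s, during which the arm holds its last target. There are 200 camera calls.

## Task

Fit the tube rotor on the centrifuge drive: pick it up by its handle, set its splined bore on the drive's splined spindle, rock it gently to and fro under light pressure until the teeth mesh, then push it down fully home and let go. Do not force it, and leave the petri dish, the test cassette and the beaker where they are.

Things in the scene. Friction and masses are not known exactly. Their poses are not given: they have to be found in the camera images.
- rotor_grip (a point): Point on the rotor's axis, 54 mm above its underside, inside its black handle bar. The bar is 40 mm long (along this x), 14 mm thick (along this y: the faces to grip) and reaches from 39 to 69 mm above the rotor's underside. z is the rotor's axis, up. Under the bar is a flat collar 42 mm in diameter.
- rotor: Loose aluminium tube rotor, 0.18 to 0.35 kg, standing bore down on the bench; origin on its axis at its underside, axes as rotor_grip. Hub 54 mm in diameter, 28 mm high; on it a disc 90 mm in diameter, 8 mm thick, with six dark tube holes; then the handle bar.
- bore_mouth (a point): Centre of the rotor's bore at its underside, axes as rotor_grip. The bore is 28 mm deep, open below, with four equal internal teeth 90 degrees apart, their tips at radius 10.8 mm. Its four grooves are 8 mm wide and reach to radius 20.5 mm; they point along +x, +y, -x and -y.
- drive_unit: Centrifuge drive: fixed white housing 130 x 130 mm, 54 mm high, on the bench; origin at the centre of its underside, x and y along its sides. The splined spindle stands up at the middle of its top.
- seat (a point): Centre of the top face of the round seat flange (54 mm in diameter) from which the splined shaft stands up; 70 mm above the bench at rest, z up, axes as the housing's. Rotor fully home: its underside lies on this face (rotor_grip 54 mm above this point). Unmeshed, it stands on the tooth tops, its underside 16 mm above.
- shaft_tip (a point): Tip of the splined shaft, 27 mm above seat. Shaft: four teeth 6 mm wide out to radius 19 mm, 16 mm high, on a core of radius 10 mm, which goes on bare for 4 mm as a pilot, then a cone 7 mm high down to radius 4 mm. Teeth point at any angle, which no pose here tells; they enter within about 3 degrees of the right angle. The shaft turns only under 0.6 N m.
- drive_plunger: Flange and splined shaft together (frame as seat), spring-loaded: they stay up under about 3 N, then sink 1 mm per 1.5 N, at most 8 mm, and spring up into the bore when the teeth meet its grooves, so that the push drops to almost nothing. More than 40 N of contact with the rotor, wedging of the teeth included, would damage them.
- petri_dish: Bystander: flat round dish, 62 mm in diameter, 13 mm high, origin at the centre of its underside; not to be moved.
- cassette: Bystander: flat white test cassette 20 x 70 x 5 mm, origin at the centre of its underside; not to be moved.
- beaker: Bystander: glass beaker 55 mm in diameter, 68 mm high, origin at the centre of its underside; not to be moved.

How it is judged:
On the way, in this order (a step that is already met when the one before it is completed fails the run):
1. the rotor is lifted clear of the bench and touches no part of the spindle (height (world z) of rotor_grip above 0.095 m and contact force between rotor and drive_plunger below 0.1 N), for 0.1 s.
2. the teeth have meshed: the rotor has sunk at least 6 mm over the shaft's teeth (z of rotor_grip in the frame of seat below 0.064 m and horizontal distance between rotor_grip and seat below 0.006 m), for 0.1 s.
At the end, for the whole second after the job is handed in: The rotor sits fully home on the drive: its underside within 2 mm of the seat flange, its axis within 4 mm of the spindle's, upright within 0.06 rad, at rest and released (z of rotor_grip in the frame of seat below 0.056 m and horizontal distance between rotor_grip and seat below 0.004 m and angle between rotor_grip's own z axis and vertical below 0.06 rad and linear speed of rotor below 0.02 m/s); the robot touches nothing.
It fails at once if the rotor is pressed on the spindle or its flange with more than 40 N (contact force between rotor and drive_plunger above 40 N).
It fails at once if a bystander (petri dish, cassette, beaker) is moved by more than 20 mm (distance of any of petri_dish, cassette, beaker from where it was at the start of the episode above 0.02 m).
It also fails if it takes over 64 s, if anything falls off the work surface, if the arm or the gripper's body presses on something with over 40 N, if the wrist force passes 120 N, or if a joint passes its speed limit or range.

## Working session

There is one attempt and no reset: what is moved stays moved. The work goes in short steps, Python scripts to look and compute and a shell command to move; the robot and the scene stay as the last step left them, time stands still between calls to the robot, and variables do not carry over. Pictures are saved under pics/ and viewed, at most 10 in all, crops included, and the job is handed in when it is done.

```bash
mkdir -p pics; python3 - <<'E'
from plant import robot
import cv2
for n in("scene","top"):
    f=robot.grab_frame(n); cv2.imwrite(f"pics/{n}0.png",f[:,:,::-1]); c=robot.calibration(n)
    print(n,{k:(v if not hasattr(v,'shape') else v.round(4).tolist()) for k,v in c.items()})
s=robot.get_state(); print({k:s[k] for k in("time_s","tool_pos","tcp_rot","width","force")})
E
```

```text
scene {'fx': 503.8894957715562, 'fy': 503.8894957715562, 'cx': 325.4500962611007, 'cy': 202.42590045688542, 'extrinsics': [[0.7576, -0.6527, 0.0032, -0.4277], [0.4962, 0.579, 0.6469, -0.3451], [-0.4241, -0.4885, 0.7625, -0.7241], [0.0, 0.0, 0.0, 1.0]]}
top {'fx': 365.0856299662939, 'fy': 365.0856299662939, 'cx': 318.6642306697091, 'cy': 198.78703477678295, 'extrinsics': [[-0.0017, -0.9997, 0.024, -0.0097], [0.9833, 0.0027, 0.1822, -0.5694], [-0.1822, 0.0239, 0.983, -0.8435], [0.0, 0.0, 0.0, 1.0]]}
{'time_s': 0.1, 'tool_pos': array([ 0.17179687, -0.52233497,  0.30216717]), 'tcp_rot': array([-5.14354481e-04,  9.87404549e-01,  1.58215007e-01, -6.13360797e-05]), 'width': 0.09393102101642349, 'force': array([-0.51023558,  0.20836645,  0.66431091])}
```

View pics/scene0.png

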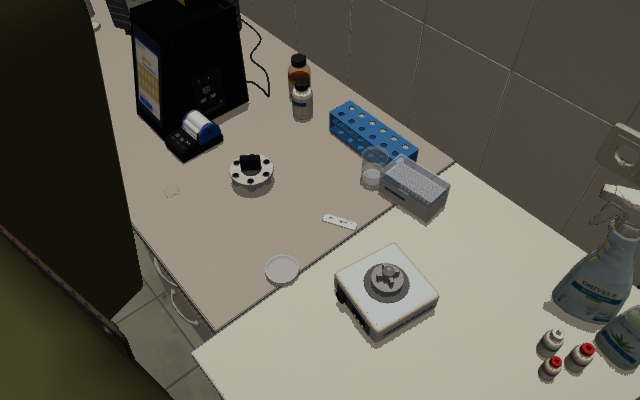

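View pics/top0.png

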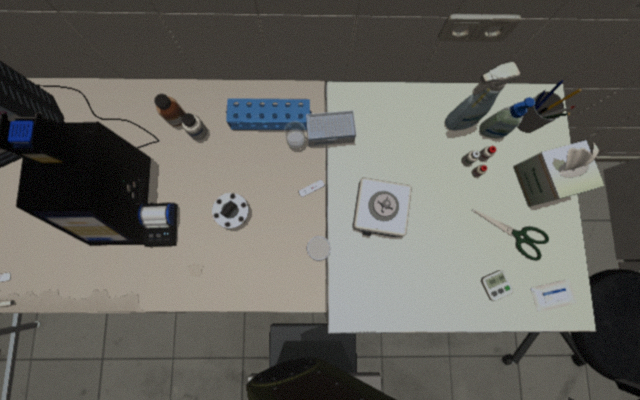

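The scene view shows the rotor at (252,170), the drive at (387,278), the dish at (282,269), the cassette at (340,221) and the beaker at (375,166). In the top view the rotor is at (231,211) and the spindle at (383,206). Next I'll enlarge both.

```bash
cat > h.py <<'E'
import numpy as np, cv2
from plant import robot
def ray(n,uv):
    c=robot.calibration(n);E=np.array(c["extrinsics"]);R=E[:3,:3]
    d=R.T@np.array([(uv[0]-c["cx"])/c["fx"],-(uv[1]-c["cy"])/c["fy"],-1]);return -R.T@E[:3,3],d
def plane(n,uv,z):
    o,d=ray(n,uv);return o+d*(z-o[2])/d[2]
def proj(n,p):
    c=robot.calibration(n);E=np.array(c["extrinsics"]);q=E[:3,:3]@np.array(p)+E[:3,3]
    return np.array([c["cx"]-c["fx"]*q[0]/q[2],c["cy"]+c["fy"]*q[1]/q[2]])
def tri(a,b):
    (o1,d1),(o2,d2)=ray("scene",a),ray("top",b)
    t=np.linalg.lstsq(np.c_[d1,-d2],o2-o1,rcond=None)[0];p,q=o1+d1*t[0],o2+d2*t[1];return (p+q)/2,np.linalg.norm(p-q)
E
python3 - <<'E'
from h import *
s=cv2.imread("pics/scene0.png");t=cv2.imread("pics/top0.png")
cr=lambda i,x,y,w,h:cv2.resize(i[y:y+h,x:x+w],(400,300),interpolation=cv2.INTER_CUBIC)
o=np.vstack([np.hstack([cr(s,220,142,64,48),cr(s,355,255,64,48)]),np.hstack([cr(t,207,193,48,36),cr(t,349,176,72,54)])])
cv2.imwrite("pics/z0.png",o)
print("rough rotor",plane("top",(231,211),.032),"seat",plane("top",(383,206),.07), "dish",plane("top",(318,248),.01),"beaker",plane("top",(297,137),.03),"cass",plane("top",(312,188),0))
# disc top: bright ellipse
for n,i,x,y in(("scene",s,252,168),("top",t,231,211)):
    g=cv2.cvtColor(i,cv2.COLOR_BGR2HSV); roi=g[y-35:y+35,x-35:x+35]
    print(n,roi[35,15:55].tolist()[::4])
E
```

```text
rough rotor [0.54178906 0.2076883  0.032     ] seat [ 0.54893431 -0.16383629  0.07      ] dish [ 0.45168029 -0.00857416  0.01      ] beaker [0.73642585 0.04597163 0.03      ] cass [0.60775428 0.00667555 0.        ]
scene [[19, 24, 181], [19, 24, 181], [18, 25, 176], [90, 64, 4], [0, 0, 4], [150, 51, 5], [150, 43, 6], [15, 32, 16], [18, 25, 176], [18, 25, 175]]
top [[21, 21, 160], [110, 9, 173], [108, 15, 167], [0, 37, 41], [20, 21, 37], [24, 36, 35], [90, 8, 67], [105, 12, 164], [105, 11, 178], [113, 14, 167]]
```

View pics/z0.png

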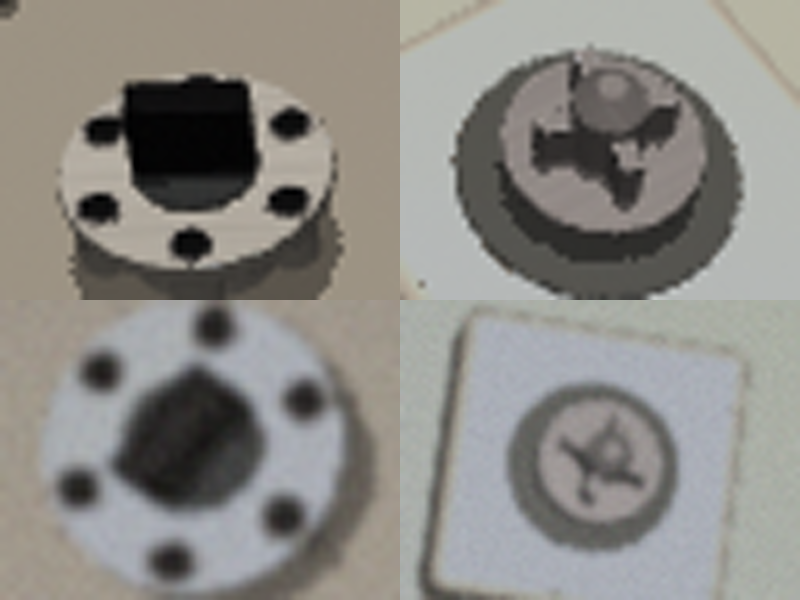

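```bash
python3 - <<'E'
from h import *
s=cv2.imread("pics/scene0.png");t=cv2.imread("pics/top0.png")
# holes from zoom crops -> full pixels
S=[(105,130),(98,207),(191,243),(288,200),(290,123)]
T=[(215,27),(101,71),(78,188),(171,261),(284,217),(304,101)]
for n,L,f,o in(("scene",S,.16,(220,142)),("top",T,.12,(207,193))):
    P=np.array([plane(n,(o[0]+(u+.5)*f-.5,o[1]+(v+.5)*f-.5),.0365)[:2] for u,v in L])
    A=np.c_[2*P,np.ones(len(P))];x=np.linalg.lstsq(A,(P**2).sum(1),rcond=None)[0];c=x[:2]
    a=np.degrees(np.arctan2(*(P-c).T[::-1]));print(n,"holes centre",c.round(4),"r",np.hypot(*(P-c).T).round(4),"mod60",(a%60).round(1))
d=lambda n,a,b,f,o,z:(lambda p,q:(p.round(4),q.round(4),np.degrees(np.arctan2((q-p)[1],(q-p)[0])),np.linalg.norm(p-q)))(*[plane(n,(o[0]+u*f,o[1]+v*f),z) for u,v in(a,b)])
print(d("scene",(125,85),(247,83),.16,(220,142),.069));print(d("scene",(133,175),(255,175),.16,(220,142),.039));print(d("top",(115,165),(200,65),.12,(207,193),.069))
# seat flange ellipse & housing: pinkish mask
for n,i,x,y in(("scene",s,387,278),("top",t,383,206)):
    r=i[y-40:y+40,x-40:x+40].astype(int);m=((r[:,:,2]-r[:,:,0]>4)&(r.max(2)>110)).astype(np.uint8)
    m=cv2.morphologyEx(m,cv2.MORPH_CLOSE,np.ones((5,5)))
    cs=[c for c in cv2.findContours(m,cv2.RETR_EXTERNAL,cv2.CHAIN_APPROX_NONE)[0] if len(c)>20 and abs(c.mean(axis=(0,1))-40).max()<9]
    for c in cs:
        e=cv2.fitEllipse(cv2.convexHull(c));u=(e[0][0]+x-40,e[0][1]+y-40);print(n,u,e[1],plane(n,u,.07))
E
```

```text
scene holes centre [0.5445 0.2105] r [0.0351 0.0353 0.035  0.0353 0.0352] mod60 [52.6 52.2 52.4 52.4 52.4]
top holes centre [0.5442 0.2104] r [0.0356 0.0353 0.0354 0.0353 0.0356 0.0351] mod60 [51.2 51.9 52.2 52.6 52.  51.5]
(array([0.5322, 0.2244, 0.069 ]), array([0.5624, 0.1998, 0.069 ]), np.float64(-39.22315454630423), np.float64(0.03891639575470638))
(array([0.5251, 0.2161, 0.039 ]), array([0.5552, 0.1904, 0.039 ]), np.float64(-40.57464338223736), np.float64(0.03959235566991363))
(array([0.5319, 0.2236, 0.069 ]), array([0.5609, 0.2007, 0.069 ]), np.float64(-38.257802396043814), np.float64(0.03695664690136562))
scene (387.95436096191406, 276.96595764160156) (27.772193908691406, 37.89007568359375) [ 0.55449626 -0.16785096  0.07      ]
top (412.77784729003906, 204.3230972290039) (78.66068267822266, 204.90052795410156) [ 0.55319897 -0.23616989  0.07      ]
```

```bash
python3 - <<'E'
from h import *
s=cv2.imread("pics/scene0.png");t=cv2.imread("pics/top0.png")
print(plane("scene",(387.6,278.2),.07),plane("top",(385.1,204.2),.07),tri((387.6,278.2),(385.1,204.2)))
print(plane("scene",(389.2,268.6),.097),plane("top",(387.5,202.7),.097))
# housing top: white blob in top view
g=cv2.cvtColor(t,cv2.COLOR_BGR2HSV)[170:245,345:420];print("bg",g[5,72],"hous",g[20,20])
# rectified view of flange/teeth from both cams at tooth-top plane z=.086, 0.25mm/px, 8cm square
out=[]
for n,i in(("scene",s),("top",t)):
    c=(.5535,-.1675);w=.04
    W=[(c[0]+w,c[1]+w),(c[0]+w,c[1]-w),(c[0]-w,c[1]-w),(c[0]-w,c[1]+w)]
    H=cv2.getPerspectiveTransform(np.float32([[0,0],[400,0],[400,400],[0,400]]),np.float32([proj(n,(*q,.086)) for q in W]))
    o=cv2.warpPerspective(i,H,(400,400),flags=cv2.WARP_INVERSE_MAP|cv2.INTER_CUBIC)
    cv2.circle(o,(200,200),95,(0,255,0),1);out.append(o)
cv2.imwrite("pics/teeth.png",np.hstack(out))
E
```

```text
[ 0.55238252 -0.16912915  0.07      ] [ 0.55334014 -0.16906764  0.07      ] (array([ 0.55312772, -0.16901116,  0.06927067]), np.float64(0.0007686269531501233))
[ 0.55308484 -0.16832685  0.097     ] [ 0.55230491 -0.16916156  0.097     ]
bg [ 44  16 172] hous [113  17 181]
```

View pics/teeth.png

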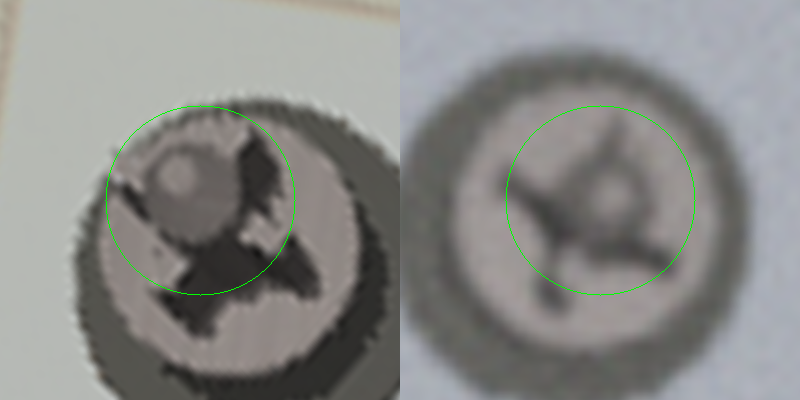

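The spindle is at about (0.553, -0.169). In the left rectified picture its teeth run along image direction (33,-83), a yaw of about -22° mod 90. The rotor is at (0.5443, 0.2105) with yaw -37.7°. Now I'll move over the rotor.

```bash
python3 -m creep '[[[1,-1,0],[0,0,0],1],[[1,-1,0],[0,0,0],1],[[1,-1,0],[0,0,0],1],[[1,-1,0],[0,0,0],1],[[1,-1,0],[0,0,0],1],[[1,-1,0],[0,0,0],1],[[1,-1,0],[0,0,0],1],[[1,-1,0],[0,0,0],1],[[1,-1,0],[0,0,0],1],[[1,-1,0],[0,0,0],1]]' && python3 -m creep '[[[1,-1,0],[0,0,0],1],[[1,-1,0],[0,0,0],1],[[1,-1,0],[0,0,0],1],[[1,-1,0],[0,0,0],1],[[1,-1,0],[0,0,0],1],[[1,-1,0],[0,0,0],1],[[1,-1,0],[0,0,0],1],[[1,-1,0],[0,0,0],1],[[1,-1,0],[0,0,0],1],[[1,-1,0],[0,0,0],1]]' && python3 -m creep '[[[1,-1,0],[0,0,0],1],[[1,-1,0],[0,0,0],1],[[1,-1,0],[0,0,0],1],[[0,0,0],[0,0,-0.095],1],[[0,0,0],[0,0,-0.095],1],[[0,0,0],[0,0,-0.095],1],[[0,0,0],[0,0,-0.095],1],[[0,0,0],[0,0,-0.095],1],[[0,0,0],[0,0,-0.095],1],[[0,0,0],[0,0,-0.095],1]]' && python3 -m creep '[[[0,0,0.8],[0,0,-0.095],1],[[0,0,0.8],[0,0,-0.095],1],[[0,0,0.8],[0,0,-0.095],1],[[0,0,0.8],[0,0,-0.095],1],[[0,0,0],[0,0,-0.095],1],[[0,0,0],[0,0,-0.095],1],[[0,0,0],[0,0,-0.095],1],[[0,0,0],[0,0,0],1]]'
cat >> h.py <<'E'
from scipy.spatial.transform import Rotation as Ro
def delta(xy,yaw,z):
    "needed move in row units: shift then turn (deg/90 about tool z), levelling ignored"
    s=robot.get_state();q=s["tcp_rot"];R=Ro.from_quat([*q[1:],q[0]]).as_matrix();p=s["tool_pos"]
    y=np.degrees(np.arctan2(R[1,0],R[0,0]));dy=(yaw-y+180)%360-180
    print("t",round(s["time_s"],2),"pos",p.round(4),"yaw",round(y,2),"tilt z",R[:,2].round(4),"q6",round(s["joints"][5],2),"F",s["force"].round(2),"M",s["wrist_torque"].round(3),"w",round(s["width"],4),"g",round(s["grasp_force"],1))
    print("shift units",(R.T@(np.array([*xy,z])-p)/.025).round(3),"turn units",round(-dy/90,4))
E
python3 -c "
from h import *
delta((.5443,.2105),142.3,.140)"
```

```text
time_s: 1.1
tool_pos: [0.3315, -0.2055, 0.3026]
tcp_rot: [-0.0, 0.987, 0.158, -0.0]
force: [0.4, 0.0, -0.0]
width: 0.0938
grasp_force: 0.0
time_s: 2.1
tool_pos: [0.4909, 0.1102, 0.3024]
tcp_rot: [-0.0, 0.987, 0.158, -0.0]
force: [0.8, -0.8, 0.2]
width: 0.0941
grasp_force: 0.0
time_s: 3.1
tool_pos: [0.5383, 0.2034, 0.3023]
tcp_rot: [-0.0, 0.775, 0.632, -0.0]
force: [-0.6, -0.9, -0.3]
width: 0.0938
grasp_force: 0.0
time_s: 3.9
tool_pos: [0.5383, 0.2034, 0.2223]
tcp_rot: [-0.0, 0.358, 0.934, -0.0]
force: [0.1, 0.2, 0.6]
width: 0.0941
grasp_force: 0.0
t 3.9 pos [0.5383 0.2034 0.2223] yaw 138.05 tilt z [-7.e-04 -2.e-04 -1.e+00] q6 -0.54 F [0.08 0.18 0.6 ] M [-0.047 -0.161 -0.027] w 0.0941 g 0.0
shift units [0.01  0.374 3.292] turn units -0.0472
```

```bash
python3 -m creep '[[[0.01,0.374,0.8],[0,0,-0.047],1],[[0,0,1],[0,0,0],1],[[0,0,0.7],[0,0,0],1],[[0,0,0.5],[0,0,0],1],[[0,0,0.29],[0,0,0],1],[[0,0,0],[0,0,0],1]]' >/dev/null
python3 -c "
from h import *
delta((.5443,.2105),142.3,.140)
cv2.imwrite('pics/a.png',np.vstack([cv2.resize(robot.grab_frame('scene')[110:230,180:340,::-1],(640,480))]))"
```

```text
t 4.5 pos [0.5443 0.2105 0.1398] yaw 142.05 tilt z [-1.e-03 -3.e-04 -1.e+00] q6 -0.6 F [0.06 0.39 0.33] M [ 0.006 -0.142  0.023] w 0.094 g 0.0
shift units [ 0.001 -0.    -0.007] turn units -0.0027
```

View pics/a.png

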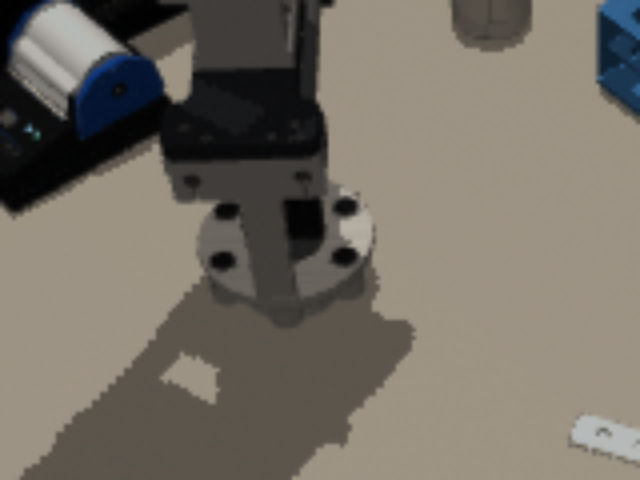

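The near finger, at about (270,250), stands clear in front of the bar, so I'll close and lift.

```bash
python3 -m creep '[[[0,0,0],[0,0,0],-1],[[0,0,0],[0,0,0],-1],[[0,0,0],[0,0,0],-1],[[0,0,0],[0,0,0],-1],[[0,0,0],[0,0,0],-1],[[0,0,0],[0,0,0],-1],[[0,0,0],[0,0,0],-1],[[0,0,0],[0,0,0],-1]]' 30; python3 -m creep '[[[0,0,-0.2],[0,0,0],-1],[[0,0,-0.5],[0,0,0],-1],[[0,0,-1],[0,0,0],-1],[[0,0,-1],[0,0,0],-1],[[0,0,-1],[0,0,0],-1],[[0,0,-1],[0,0,0],-1],[[0,0,-1],[0,0,0],-1],[[0,0,-0.5],[0,0,0],-1],[[0,0,0],[0,0,0],-1],[[0,0,0],[0,0,0],-1]]'
python3 -c "
from h import *
delta((.5528,-.169),158,.28)"
```

```text
time_s: 5.35
tool_pos: [0.5445, 0.2105, 0.1404]
tcp_rot: [-0.0, 0.324, 0.946, -0.0]
force: [0.1, 0.1, 0.2]
width: 0.0334
grasp_force: 0.0
time_s: 6.35
tool_pos: [0.5443, 0.2105, 0.2947]
tcp_rot: [-0.0, 0.324, 0.946, -0.0]
force: [0.1, -0.3, -0.3]
width: 0.0004
grasp_force: 0.0
t 6.35 pos [0.5443 0.2105 0.2947] yaw 142.14 tilt z [-8.e-04 -2.e-04 -1.e+00] q6 -0.6 F [ 0.14 -0.27 -0.27] M [ 0.03  -0.148  0.027] w 0.0004 g 0.0
shift units [ -9.586 -11.774   0.59 ] turn units -0.1762
```

The fingers had not closed yet when the lift began (75 mm/s, so a full close takes over a second). I'll check the rotor, reopen and go down again.

```bash
python3 -m creep '[[[0,0,-0.6],[0,0,0],1],[[0,0,0],[0,0,0],1],[[0,0,0],[0,0,0],1],[[0,0,0],[0,0,0],1],[[0,0,0],[0,0,0],1],[[0,0,0],[0,0,0],1],[[0,0,0],[0,0,0],1],[[0,0,0],[0,0,0],1],[[0,0,0],[0,0,0],1],[[0,0,0],[0,0,0],1]]' | tail -2
python3 - <<'E'
from h import *
f=robot.grab_frame('scene')[:,:,::-1];t=robot.grab_frame('top')[:,:,::-1]
cv2.imwrite("pics/s1.png",f);cv2.imwrite("pics/t1.png",t)
cv2.imwrite("pics/b.png",np.hstack([cv2.resize(f[142:190,220:284],(400,300),interpolation=cv2.INTER_CUBIC),cv2.resize(t[193:229,207:255],(400,300),interpolation=cv2.INTER_CUBIC)]))
E
```

```text
width: 0.0771
grasp_force: 0.0
```

View pics/b.png

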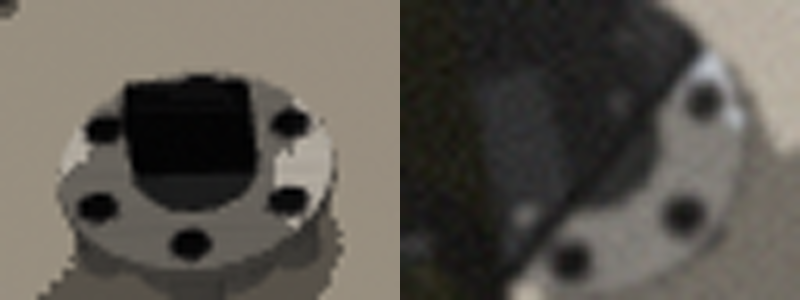

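In the left crop the holes are in the same pixels as before, for example (191,243) and (98,207), so the rotor has not moved. I'll descend again and wait out a full close.

```bash
python3 -m creep '[[[0,0,1],[0,0,-0.002],1],[[0,0,1],[0,0,0],1],[[0,0,1],[0,0,0],1],[[0,0,1],[0,0,0],1],[[0,0,1],[0,0,0],1],[[0,0,1],[0,0,0],0.0],[[0,0,0.5],[0,0,0],-0.3],[[0,0,0.28],[0,0,0],-0.5],[[0,0,0],[0,0,0],-1],[[0,0,0],[0,0,0],-1]]' 30 && python3 -m creep '[[[0,0,0],[0,0,0],-1],[[0,0,0],[0,0,0],-1],[[0,0,0],[0,0,0],-1],[[0,0,0],[0,0,0],-1],[[0,0,0],[0,0,0],-1],[[0,0,0],[0,0,0],-1],[[0,0,0],[0,0,0],-1],[[0,0,0],[0,0,0],-1],[[0,0,0],[0,0,0],-1]]'
```

```text
time_s: 8.45
tool_pos: [0.5449, 0.2107, 0.1419]
tcp_rot: [0.001, 0.323, 0.946, 0.0]
force: [-0.1, 0.1, 0.0]
width: 0.0572
grasp_force: 0.0
time_s: 9.35
tool_pos: [0.5445, 0.2106, 0.141]
tcp_rot: [0.0, 0.323, 0.946, 0.0]
force: [0.4, -0.6, 0.8]
width: 0.0136
grasp_force: 30.0
```

```bash
python3 -m creep '[[[0,0,-0.2],[0,0,0],-1],[[0,0,-0.5],[0,0,0],-1],[[0,0,-1],[0,0,0],-1],[[0,0,-1],[0,0,0],-1],[[0,0,-1],[0,0,0],-1],[[0,0,-1],[0,0,0],-1],[[0,0,-0.8],[0,0,0],-1],[[0,0,-0.3],[0,0,0],-1],[[0,0,0],[0,0,0],-1],[[0,0,0],[0,0,0],-1]]'
python3 -c "
from h import *
delta((.5528,-.169),158,.28)"
```

```text
time_s: 10.35
tool_pos: [0.5442, 0.2104, 0.285]
tcp_rot: [-0.001, 0.323, 0.946, -0.0]
force: [1.1, -0.0, -3.3]
width: 0.0139
grasp_force: 30.0
t 10.35 pos [0.5442 0.2104 0.285 ] yaw 142.32 tilt z [-1.3e-03 -4.0e-04 -1.0e+00] q6 -0.61 F [ 1.1  -0.03 -3.35] M [-0.059 -0.123  0.002] w 0.0139 g 30.0
shift units [ -9.55  -11.802   0.206] turn units -0.1742
```

```bash
python3 -m creep '[[[-0.4,-0.49,0],[0,0,0],-1],[[-0.7,-0.86,0],[0,0,0],-1],[[-0.8,-0.99,0],[0,0,0],-1],[[-0.8,-0.99,0],[0,0,0],-1],[[-0.8,-0.99,0],[0,0,0],-1],[[-0.8,-0.99,0],[0,0,0],-1],[[-0.8,-0.99,0],[0,0,0],-1],[[-0.8,-0.99,0],[0,0,0],-1],[[-0.8,-0.99,0],[0,0,0],-1],[[-0.8,-0.99,0],[0,0,0],-1]]' >/dev/null&& python3 -m creep '[[[-0.8,-0.99,0],[0,0,0],-1],[[-0.7,-0.86,0],[0,0,0],-1],[[-0.4,-0.49,0],[0,0,0],-1],[[-0.2,-0.25,0],[0,0,0],-1],[[0,0,0],[0,0,-0.053],-1],[[0,0,0],[0,0,-0.053],-1],[[0,0,0],[0,0,0],-1],[[0,0,0],[0,0,0],-1],[[0,0,0],[0,0,0],-1]]'
python3 - <<'E'
from h import *
delta((.5528,-.169),152,.245)
f=robot.grab_frame('scene')[:,:,::-1];cv2.imwrite("pics/c.png",cv2.resize(f[170:350,290:530],(800,600),interpolation=cv2.INTER_CUBIC))
E
```

```text
time_s: 12.25
tool_pos: [0.5532, -0.1705, 0.2859]
tcp_rot: [-0.0, 0.244, 0.97, 0.0]
force: [-0.2, -0.5, -3.5]
width: 0.0137
grasp_force: 30.0
t 12.25 pos [ 0.5532 -0.1705  0.2859] yaw 151.78 tilt z [-1.e-04  1.e-04 -1.e+00] q6 -1.44 F [-0.16 -0.47 -3.46] M [ 0.036 -0.137 -0.042] w 0.0137 g 30.0
shift units [0.042 0.044 1.634] turn units -0.0025
```

View pics/c.png

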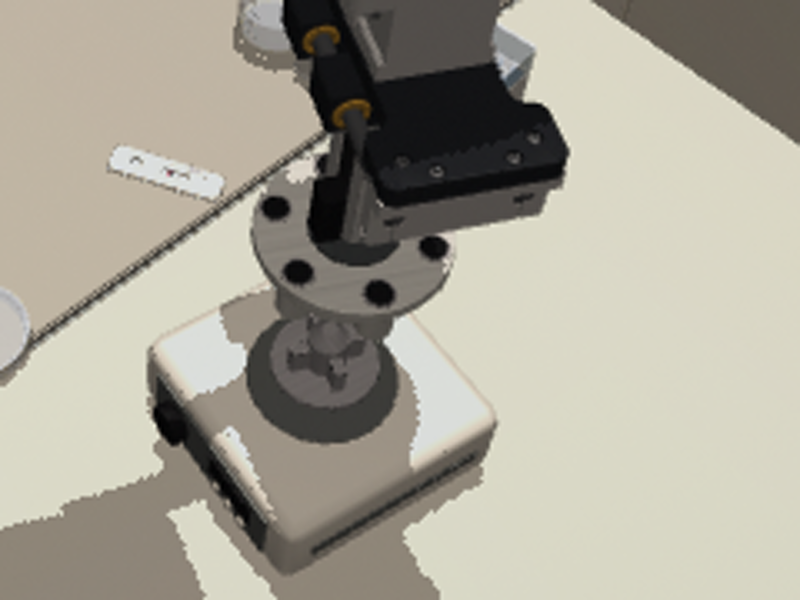

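The teeth show clearly in the shadow: tooth end faces at crop (297,353) and (338,375), with disc holes at (275,207), (298,271), (380,292) and (433,247). From these I'll compute the angles.

```bash
python3 - <<'E'
from h import *
px=lambda u,v:(290+u*.3,170+v*.3)
for uv in((297,354),(338,376)):
    p=plane("scene",px(*uv),.078)[:2]-(.5528,-.169);print(p,np.hypot(*p),np.degrees(np.arctan2(p[1],p[0]))%90)
P=np.array([plane("scene",px(*u),.1814)[:2] for u in((275,207),(298,271),(380,292),(433,247))])
x=np.linalg.lstsq(np.c_[2*P,np.ones(4)],(P**2).sum(1),rcond=None)[0][:2];print("rotor axis",x,np.hypot(*(P-x).T),np.degrees(np.arctan2(*(P-x).T[::-1]))%60)
E
```

```text
[-0.0122982   0.00850155] 0.014950654421791299 55.344518798962895
[-0.00603292 -0.01313367] 0.014453010640130829 65.32843656131857
rotor axis [ 0.55326355 -0.17042449] [0.03543646 0.03526324 0.0354939  0.0353197 ] [1.96117679 1.68789745 2.50162119 1.0634666 ]
```

```bash
python3 -m creep '[[[0.042,0.044,0.6],[0,0,0],-1],[[0,0,0.8],[0,0,0],-1],[[0,0,0.4],[0,0,0],-1],[[0,0,0.16],[0,0,0],-1],[[0,0,0.08],[0,0,0],-1],[[0,0,0.04],[0,0,0],-1],[[0,0,0],[0,0,0],-1]]'
python3 -c "
from h import *
delta((.5528,-.169),152,.227)"
```

```text
time_s: 13.0
tool_pos: [0.5529, -0.1694, 0.2344]
tcp_rot: [0.0, 0.243, 0.97, -0.0]
force: [-0.5, 0.2, -2.5]
width: 0.0142
grasp_force: 30.0
t 13.0 pos [ 0.5529 -0.1694  0.2344] yaw 151.85 tilt z [ 7.e-04 -3.e-04 -1.e+00] q6 -1.44 F [-0.53  0.19 -2.51] M [ 0.043 -0.09   0.015] w 0.0142 g 30.0
shift units [0.012 0.013 0.297] turn units -0.0017
```

```bash
python3 -m creep '[[[0.012,0.013,0.06],[0,0,0],-1],[[0,0,0.06],[0,0,0],-1],[[0,0,0.06],[0,0,0],-1],[[0,0,0],[0,0,0],-1]]'; python3 -m creep '[[[0,0,0.06],[0,0,0],-1],[[0,0,0.06],[0,0,0],-1],[[0,0,0],[0,0,0],-1]]';python3 -m creep '[[[0,0,0.06],[0,0,0],-1],[[0,0,0.06],[0,0,0],-1],[[0,0,0],[0,0,0],-1]]'
```

```text
time_s: 13.4
tool_pos: [0.5526, -0.1688, 0.2292]
tcp_rot: [-0.0, 0.243, 0.97, 0.0]
force: [-0.1, 0.6, -3.4]
width: 0.0138
grasp_force: 30.0
time_s: 13.7
tool_pos: [0.5527, -0.1689, 0.2264]
tcp_rot: [0.0, 0.243, 0.97, 0.0]
force: [-0.6, 1.2, -0.5]
width: 0.0136
grasp_force: 30.0
time_s: 14.0
tool_pos: [0.5527, -0.1689, 0.2236]
tcp_rot: [0.0, 0.243, 0.97, 0.0]
force: [-1.2, 2.7, 4.4]
width: 0.0136
grasp_force: 30.0
```

```bash
for i in 1; do python3 -m creep '[[[0.015,0.015,0.02],[0,0,-0.02],-1],[[0,0,0],[0,0,-0.02],-1],[[0,0,0],[0,0,0],-1]]'; python3 -m creep '[[[0,0,0],[0,0,-0.02],-1],[[0,0,0],[0,0,-0.02],-1],[[0,0,0],[0,0,0],-1]]'; python3 -m creep '[[[0,0,0],[0,0,-0.02],-1],[[0,0,0],[0,0,-0.02],-1],[[0,0,0],[0,0,0],-1]]'; done
python3 -c "
from h import *
delta((.5528,-.169),152,.211)"
```

```text
time_s: 14.3
tool_pos: [0.5525, -0.1684, 0.2226]
tcp_rot: [-0.0, 0.212, 0.977, 0.0]
force: [0.6, 0.9, -2.2]
width: 0.0136
grasp_force: 30.0
time_s: 14.6
tool_pos: [0.5527, -0.1682, 0.2227]
tcp_rot: [0.0, 0.182, 0.983, 0.0]
force: [3.7, 3.9, -4.6]
width: 0.0138
grasp_force: 30.0
time_s: 14.9
tool_pos: [0.5526, -0.1682, 0.2227]
tcp_rot: [-0.0, 0.151, 0.988, 0.0]
force: [2.8, 4.5, -3.5]
width: 0.0139
grasp_force: 30.6
t 14.9 pos [ 0.5526 -0.1682  0.2227] yaw 162.58 tilt z [ 1.e-04  6.e-04 -1.e+00] q6 -1.63 F [ 2.79  4.52 -3.46] M [ 1.015 -0.838 -0.529] w 0.0139 g 30.6
shift units [-0.018 -0.027  0.467] turn units 0.1176
```

The push dropped within the first 3.6°, so the teeth meshed. The turn after that built up torque, so I'll turn back until it vanishes.

```bash
python3 -m creep '[[[0,0,0],[0,0,0.02],-1],[[0,0,0],[0,0,0.02],-1],[[0,0,0],[0,0,0],-1]]' >/dev/null; python3 -c "
from h import *
delta((.5528,-.169),155.5,.211)"; python3 -m creep '[[[0,-0.015,0],[0,0,0.02],-1],[[0,0,0],[0,0,0],-1]]' >/dev/null; python3 -c "
from h import *
delta((.5528,-.169),155.5,.211)"
```

```text
t 15.2 pos [ 0.5526 -0.1682  0.2227] yaw 158.89 tilt z [ 2.e-04  4.e-04 -1.e+00] q6 -1.56 F [ 3.06  3.9  -3.39] M [ 1.101 -0.937 -0.113] w 0.0142 g 30.0
shift units [-0.019 -0.028  0.469] turn units 0.0377
t 15.4 pos [ 0.5524 -0.1686  0.2227] yaw 157.14 tilt z [-0.e+00  4.e-04 -1.e+00] q6 -1.53 F [ 3.52  4.34 -4.06] M [ 1.047 -0.9   -0.064] w 0.0138 g 30.0
shift units [-0.021 -0.01   0.469] turn units 0.0182
```

```bash
python3 -m creep '[[[-0.013,0.03,0],[0,0,0],-1],[[0,0,0],[0,0,0],-1]]' >/dev/null; python3 -c "
from h import *
delta((.5528,-.169),155.5,.211)"; python3 -m creep '[[[-0.005,0.015,0.06],[0,0,0],-1],[[0,0,0],[0,0,0],-1]]' >/dev/null; python3 -c "
from h import *
delta((.5528,-.169),155.5,.211)";python3 -m creep '[[[0,0,0.06],[0,0,0],-1],[[0,0,0],[0,0,0],-1]]' >/dev/null; python3 -c "
from h import *
delta((.5528,-.169),155.5,.211)"
```

```text
t 15.6 pos [ 0.5528 -0.1683  0.2227] yaw 157.25 tilt z [-8.e-04 -2.e-04 -1.e+00] q6 -1.53 F [ 1.27  2.9  -3.28] M [ 0.504 -0.255 -0.072] w 0.0139 g 30.0
shift units [-0.011 -0.026  0.469] turn units 0.0194
t 15.8 pos [ 0.5531 -0.1681  0.2212] yaw 157.25 tilt z [-5.e-04 -4.e-04 -1.e+00] q6 -1.53 F [ 0.1  -0.23 -3.78] M [ 0.046 -0.157 -0.019] w 0.0141 g 30.0
shift units [-0.004 -0.036  0.407] turn units 0.0195
t 16.0 pos [ 0.5531 -0.168   0.2197] yaw 157.25 tilt z [-4.e-04 -1.e-04 -1.e+00] q6 -1.53 F [-0.3   0.28 -1.91] M [ 0.035 -0.106 -0.009] w 0.014 g 30.0
shift units [-0.004 -0.04   0.347] turn units 0.0195
```

```bash
C='import h;h.delta((.5528,-.169),155.5,.211)'; python3 -m creep '[[[0,0,0.06],[0,0,0],-1],[[0,0,0.06],[0,0,0],-1],[[0,0,0],[0,0,0],-1]]' >/dev/null; python3 -c "$C"; python3 -m creep '[[[0,0,0.06],[0,0,0],-1],[[0,0,0.06],[0,0,0],-1],[[0,0,0],[0,0,0],-1]]' >/dev/null; python3 -c "$C"; python3 -m creep '[[[0,0,0.06],[0,0,0],-1],[[0,0,0],[0,0,0],-1]]'>/dev/null; python3 -c "$C"; python3 -m creep '[[[0,0,0.06],[0,0,0],-1],[[0,0,0],[0,0,0],-1]]'>/dev/null; python3 -c "$C"
```

```text
t 16.3 pos [ 0.5531 -0.1679  0.2166] yaw 157.26 tilt z [-4.e-04  1.e-04 -1.e+00] q6 -1.53 F [ 0.97  0.07 -2.85] M [ 0.042 -0.138 -0.025] w 0.0142 g 30.0
shift units [-0.005 -0.046  0.224] turn units 0.0195
t 16.6 pos [ 0.5531 -0.1679  0.2136] yaw 157.26 tilt z [-4.e-04  1.e-04 -1.e+00] q6 -1.53 F [-0.49  0.27 -2.65] M [ 0.042 -0.113 -0.048] w 0.014 g 30.0
shift units [-0.005 -0.046  0.106] turn units 0.0195
t 16.8 pos [ 0.5532 -0.1679  0.2122] yaw 157.26 tilt z [-2.e-04  1.e-04 -1.e+00] q6 -1.53 F [ 0.31  0.45 -3.51] M [-0.014 -0.092  0.047] w 0.014 g 30.0
shift units [-0.003 -0.046  0.048] turn units 0.0195
t 17.0 pos [ 0.5533 -0.1679  0.211 ] yaw 157.26 tilt z [ 2.e-04 -1.e-04 -1.e+00] q6 -1.53 F [ 0.26 -0.07 -2.01] M [ 0.101 -0.075 -0.017] w 0.0137 g 30.0
shift units [ 0.001 -0.046 -0.002] turn units 0.0195
```

```bash
C='import h;h.delta((.5528,-.169),155.5,.211)'; python3 -m creep '[[[0,0,0.06],[0,0,0],-1],[[0,0,0],[0,0,0],-1]]' >/dev/null; python3 -c "$C"; python3 -m creep '[[[0,0,0.06],[0,0,0],-1],[[0,0,0],[0,0,0],-1]]' >/dev/null; python3 -c "$C"
```

```text
t 17.2 pos [ 0.5533 -0.1679  0.2095] yaw 157.26 tilt z [ 3.e-04 -1.e-04 -1.e+00] q6 -1.53 F [-0.81 -0.24  1.44] M [ 0.089  0.092 -0.021] w 0.0133 g 30.0
shift units [ 0.001 -0.047 -0.058] turn units 0.0196
t 17.4 pos [ 0.5533 -0.1679  0.2081] yaw 157.26 tilt z [ 5.e-04 -2.e-04 -1.e+00] q6 -1.53 F [-1.32  0.22  3.2 ] M [ 0.154  0.161 -0.002] w 0.0139 g 30.0
shift units [ 0.002 -0.047 -0.115] turn units 0.0195
```

The push now rises with the spring, which means the rotor is home. I'll ease off, open and back straight up.

```bash
python3 -m creep '[[[0,0,-0.06],[0,0,0],-1],[[0,0,0],[0,0,0],-0.6],[[0,0,0],[0,0,0],-0.4],[[0,0,0],[0,0,0],-0.2],[[0,0,0],[0,0,0],-0.1],[[0,0,0],[0,0,0],-0.1],[[0,0,0],[0,0,0],-0.1],[[0,0,0],[0,0,0],-0.1]]'
```

```text
time_s: 18.2
tool_pos: [0.5532, -0.1679, 0.2094]
tcp_rot: [0.0, 0.197, 0.98, -0.0]
force: [-0.1, 0.5, 0.2]
width: 0.0423
grasp_force: 0.0
```

```bash
python3 -m creep '[[[0,0,-0.4],[0,0,0],-0.1],[[0,0,-0.8],[0,0,0],-0.1],[[0,0,-1],[0,0,0],-0.1],[[0,0,-1],[0,0,0],-0.1],[[0,0,-1],[0,0,0],-0.1],[[0,0,-1],[0,0,0],-0.1],[[0,0,-1],[0,0,0],-0.1],[[0,0,-0.4],[0,0,0],-0.1],[[0,0,0],[0,0,0],-0.1],[[0,0,0],[0,0,0],-0.1]]'
python3 -c "
from h import *
f=robot.grab_frame('scene')[:,:,::-1];cv2.imwrite('pics/d.png',cv2.resize(f[170:350,290:530],(800,600),interpolation=cv2.INTER_CUBIC))"
```

```text
time_s: 19.2
tool_pos: [0.5531, -0.1679, 0.3734]
tcp_rot: [-0.001, 0.197, 0.98, 0.0]
force: [0.1, 0.2, -1.0]
width: 0.0421
grasp_force: 0.0
```

View pics/d.png

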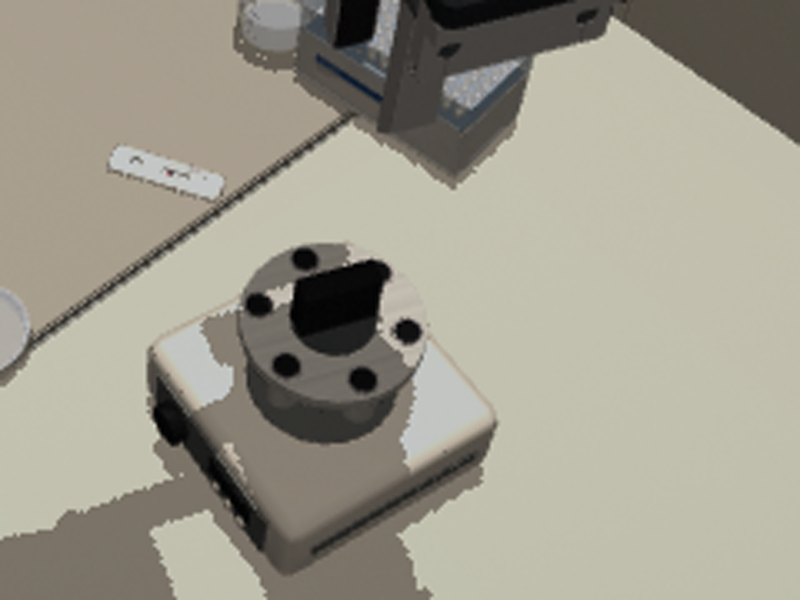

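The rotor sits level on the flange and the fingers are clear. A quick height check uses the holes at (258,305), (286,365), (363,380), (407,331) and (305,258).

```bash
python3 - <<'E'
from h import *
for z in(.1025,.1065,.1105):
    P=np.array([plane("scene",(290+u*.3,170+v*.3),z)[:2] for u,v in((258,305),(286,365),(363,380),(407,331),(305,258))])
    x=np.linalg.lstsq(np.c_[2*P,np.ones(5)],(P**2).sum(1),rcond=None)[0];c=x[:2];print(z,c,np.hypot(*(P-c).T).mean())
E
python3 -c "
from plant import robot
print(robot.hand_in())"
```

```text
0.1025 [ 0.55533979 -0.16651243] 0.035819547334024815
0.1065 [ 0.55316137 -0.16809371] 0.03560704541695848
0.1105 [ 0.55098296 -0.16967498] 0.0353945434998924
the job is handed in; nothing more can be done
None
```

The rotor is meshed, pushed fully home on the drive and released, and the job was handed in at about 19 s. The hand-in gave no verdict, but the last picture shows the rotor level on the flange, on the spindle's axis. The measured push stayed under about 10 N. The first grasp missed because I lifted before the fingers had closed, but the rotor had not moved and the second grasp held.

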